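Put three lab vessels on each other's stations

TASK

The three closed vessels are standing on one another's stations: move them so that the conical flask ends on the middle of the round stirrer plate, the squat jar on the middle of the balance's square pan and the tall bottle on the middle of the round cork pad, with one of them parked on the empty white tile on the way and the tile left clear at the end. Keep the vessels upright, lower them gently rather than dropping them, never stand one on the bare bench, and leave the little dropper bottle and the little vial where they stand.

Things in the scene. Friction and masses are not known exactly. Their poses are not given: they have to be found in the camera images.
- flask: Conical glass flask with a black stopper, loose, upright, 110 to 230 g; on the cork pad at the start. 114 mm tall; base 66 mm in diameter, cone narrowing to a neck 24 mm in diameter from 68 to 90 mm up; stopper (fixed) 27 mm in diameter from 90 to 114 mm up: grip it there. Round about its z axis. Origin: centre of its underside; z up.
- jar: Squat glass jar with a white lid, loose, upright, 110 to 230 g; on the stirrer plate at the start. 52 mm tall; glass 58 mm in diameter up to 34 mm, lid (tight) 60 mm in diameter from 34 to 52 mm: grip it across the diameter. Round about its z axis. Origin: centre of its underside; z up.
- bottle: Tall narrow white plastic bottle with a grey cap, loose, upright, 95 to 200 g; on the balance pan at the start. 116 mm tall; body 46 mm in diameter up to 66 mm, shoulder, then the tight cap 30 mm in diameter from 78 to 116 mm up: grip it by the cap. Round about its z axis. Origin: centre of its underside; z up.
- stirrer: Magnetic stirrer: black case 120 x 120 mm with a round white plate 108 mm in diameter on top. Fixed; its place changes from start to start. Origin: on the bench, below the centre of the standing surface; z up. The top of the plate, where a vessel stands, is 60 mm above the origin.
- balance: Top-loading balance: grey case 130 mm wide (y) and 180 mm long (from 115 mm before to 65 mm behind the origin along its x), 42 mm tall, display and keys toward its -x end, with a square steel pan 98 x 98 mm. Fixed; its place changes from start to start. Origin: on the bench, below the centre of the standing surface; z up. The top of the pan, where a vessel stands, is 55 mm above the origin.
- cork_pad: Round brown cork pad, 108 mm in diameter, 15 mm thick. Fixed; its place changes from start to start. Origin: on the bench, below the centre of the standing surface; z up. A vessel stands on its top, 15 mm above the origin.
- tile: Square white ceramic tile, 108 x 108 mm, 12 mm thick, empty at the start: the free spot for parking. Fixed; its place changes from start to start. Origin: on the bench, below the centre of the standing surface; z up. A vessel stands on its top, 12 mm above the origin. (A fixed vial block, 100 x 110 mm and 67 mm tall, stands among the stations; nothing there is higher than 180 mm.)
- dropper: Little white dropper bottle, 28 mm in diameter, 70 mm tall, loose, standing on the bench left of the middle; to be left alone. Origin: centre of its underside; z up.
- vial: Little clear glass vial with a black cap, 25 mm in diameter, 46 mm tall, loose, standing on the bench right of the middle; to be left alone. Origin: centre of its underside; z up.
Things that resemble listed ones, but are neither listed nor needed, are in the scene too. What is shaped like the flask but turquoise is not meant.

How it is judged:
By the outcome, as a careful person would: the job done as asked, in the order asked, and still so for the second after the job is handed in, with the robot touching nothing.
It also fails if it takes over 128 s, if anything falls off the work surface, if the arm or the gripper's body presses on something with over 40 N, if the wrist force passes 120 N, or if a joint passes its speed limit or range.

ROBOT

A 7-joint arm with a two-finger parallel gripper is mounted at the origin on the work surface. World frame = base frame: x ahead of the robot, y to its left, z up, the work surface at z = 0. Lengths are in mm, angles in rad, forces in N, time in s.
With the tool pointing down it reaches from about 350 to 900 mm from the base axis. Payload 19.9 kg.
Tool frame: the origin (TCP) lies midway between the tips of the shut fingers; the grasp point (between the pads) lies 19 mm behind it (ctrl.pinch_z is the distance from the TCP to the grasp point, in mm); z points along the fingers, y is the direction in which the jaws open and shut (so a half turn about z gives the same grasp; the last joint's range is limited). The gripper opens to 94 mm and grips with 3 to 60 N. Pads are 16 mm wide; open, the fingers measure 119 mm over their backs; the gripper's body (75 mm by 177 mm) begins 78 mm behind the grasp point.
Start: joints at [1.105, 0.417, -0.01, 1.614, 0.005, 1.111, -0.053], TCP at [257.578, -569.432, 205.425] pointing down, gripper open.
Joint ranges: [-2.81, 2.81], [-0.39, 2.02], [-1.27, 1.25], [0.06, 2.57], [-1.19, 4.33], [0.19, 2], [-2.82, 2.82]. Speed limits (rad/s): [1.89, 1.89, 2.39, 2.39, 3.01, 3.01, 3.01].

INTERFACE

Orientations are given as a unit quaternion [w, x, y, z].
In Python, from cell import ctrl, vision gives the robot as it stands.
- The arm moves only by the tool servo_tool, never from a script. Its argument "increments" is a list of rows, each a list of 2 entries, a list of its own where there are three numbers: the shift along the tool's x, y, z in cm, then the turn about the tool's z in rad. In form: [[[dx, dy, dz], spin], ...]. A call has exactly 10 rows; each row shifts and turns the commanded pose from where the row before left it, along the tool's axes as they then stand; what a row does not reach is not made up. A row lasts 1/12 s, in which the tool goes at most 41.7 mm and 7.16 degrees, less where a joint would pass 70% of its speed; a pose out of reach is approached as far as the arm can. A call with a gripper value outside its range is refused whole. "gripper" is the closure, from -1 (fully open) to 1 (shut), set as the call begins (left out, the last holds). The fingers move at their own pace and stop on an object; the grip force is fixed at half the most. Time passes only in rows, so rows that do not move let the fingers close, or fill a call up. It gives the time, the measured TCP pose, the force and the opening at its end, in the units of the state.
- ctrl.observe(): the state, without advancing time (a new reading comes with each control period).
- vision.get_image(name): name is "scene" or "side" or "wrist"; returns a dict with "color" (400x640x3 uint8, red, green, blue), "fx", "fy", "cx", "cy" (pixels), "cam_to_world" (4x4, takes a point from camera to world coordinates); the wrist camera has in their place "mount" (4x4, takes a point from camera to tool coordinates, whose origin is the TCP and whose axes are the flange's). Camera axes: x right, y up, looking along -z (the intrinsics and any distortion apply to the point x, -y, -z); pixel columns grow to the right and rows downward; lengths in mm; the calibration is good to about 2 mm. A picture is of the moment at which its call begins: read the wrist's pose just before it. There is no depth.
- ctrl.close_job(): hands the job in, once; it reports no verdict.
The state is a dict: "time_s": time; "joints": joint angles; "qd": joint speeds; "effort": joint torques, N m; "position": TCP position; "orientation": TCP orientation; "contact_force": force on the tool from outside, world axes, zero at the start; "torque": the same for the moment, N m; "grip_width": finger opening in mm.
Only numpy, scipy, OpenCV 4.12 (cv2) and the standard library are available. Lean on these libraries where they do the work, as an engineer would, in place of code of your own. Each camera call takes 0.05 s, during which the arm holds its last target.

## Working session

There is one attempt and no reset: what is moved stays moved. The work goes in short steps, Python scripts to look and compute and a tool call to move; the robot and the scene stay as the last step left them, time stands still between calls to the robot, and variables do not carry over. Pictures are saved under pics/ and viewed, and the job is handed in when it is done.

Besides the shell and the picture viewer there is one more tool, called after ">>>" as a command line: name --argument value ..., lists and objects as JSON in quotes. servo_tool: Moves the arm, as the interface text tells. Its arguments: {"type":"object","properties":{"increments":{"type":"array","items":{"type":"array"}},"gripper":{"type":"number"}},"required":["increments"]}

```bash
mkdir -p pics; ls
python3 - <<'E'
from cell import ctrl, vision
import cv2, numpy as np
s=ctrl.observe()
print({k:(np.round(v,3).tolist() if not np.isscalar(v) else v) for k,v in s.items()})
np.set_printoptions(precision=3,suppress=True)
for n in ["scene","side","wrist"]:
    im=vision.get_image(n)
    cv2.imwrite(f"pics/{n}0.png",im["color"][:,:,::-1])
    print(n,{k:v for k,v in im.items() if k!="color"})
E
```

```text
pics
{'time_s': 0.0, 'joints': [1.105, 0.418, -0.01, 1.614, 0.005, 1.111, -0.053], 'qd': [0.0, 0.001, 0.0, -0.001, 0.001, 0.0, 0.001], 'effort': [0.002, -85.125, 0.64, -42.599, -0.049, 0.019, 0.0], 'position': [257.426, -569.146, 204.85], 'orientation': [-0.001, 0.978, 0.211, -0.0], 'contact_force': [0.151, -0.32, -0.118], 'torque': [0.01, 0.049, -0.016], 'grip_width': 93.788962721932}
scene {'fx': 460.33686673190465, 'fy': 460.33686673190465, 'cx': 331.9202259507566, 'cy': 196.95242149607682, 'cam_to_world': array([[   0.231,   -0.839,    0.493,  937.499],
       [   0.973,    0.205,   -0.108, -102.117],
       [  -0.011,    0.505,    0.863,  840.084],
       [   0.   ,    0.   ,    0.   ,    1.   ]])}
side {'fx': 445.87103136351305, 'fy': 445.87103136351305, 'cx': 316.96205396142966, 'cy': 203.10810181081416, 'cam_to_world': array([[ -0.892,   0.344,  -0.293, 214.339],
       [ -0.451,  -0.665,   0.595, 542.86 ],
       [  0.01 ,   0.663,   0.749, 774.341],
       [  0.   ,   0.   ,   0.   ,   1.   ]])}
wrist {'fx': 277.87308967937867, 'fy': 277.87308967937867, 'cx': 317.4963024185467, 'cy': 206.54707925997675, 'mount': array([[  -0.001,    0.972,    0.236,   68.364],
       [   1.   ,    0.001,   -0.   ,    0.831],
       [  -0.   ,    0.236,   -0.972, -178.314],
       [   0.   ,    0.   ,    0.   ,    1.   ]])}
```

View pics/scene0.png

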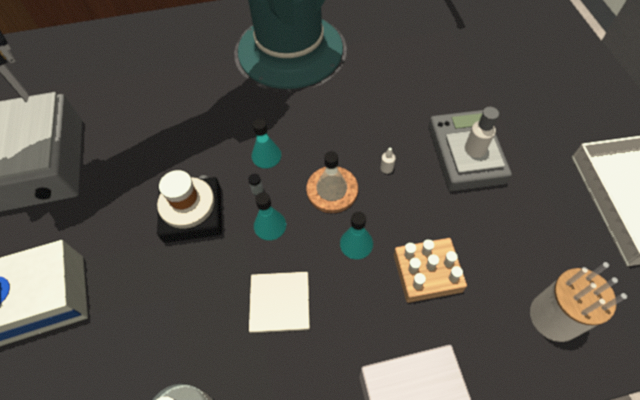

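View pics/side0.png

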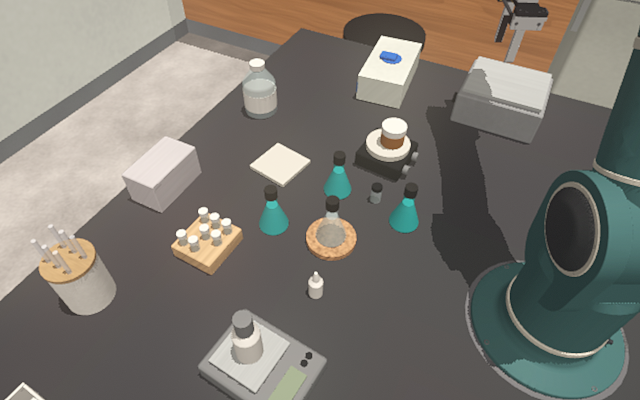

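View pics/wrist0.png

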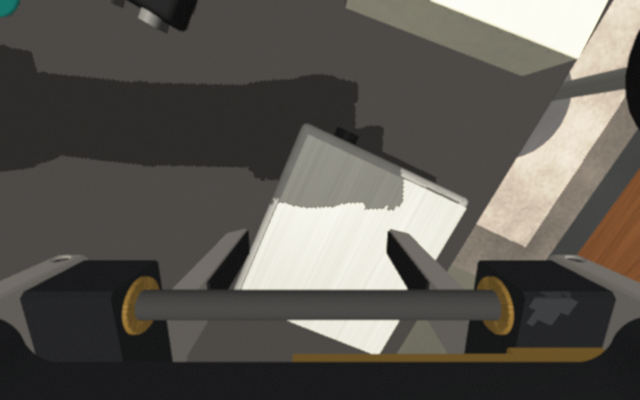

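The flask candidates in the scene view are the clear one on cork at (332,180) and turquoise look-alikes at (265,145), (268,217) and (357,236). By the description it is the clear one. The jar is on the stirrer at (180,195), the bottle on the balance at (482,135), and the tile at (280,301). I'll check in crops.

```bash
cat > h.py <<'E'
import numpy as np, cv2
from cell import ctrl, vision
np.set_printoptions(precision=1,suppress=True)
def ray(im,uv,T=None):
    T=im["cam_to_world"] if T is None else T
    d=np.array([(uv[0]-im["cx"])/im["fx"],-(uv[1]-im["cy"])/im["fy"],-1.0])
    return T[:3,3],T[:3,:3]@d
def plane(im,uv,z,T=None):
    o,d=ray(im,uv,T); t=(z-o[2])/d[2]; return o+t*d
def proj(im,p,T=None):
    T=im["cam_to_world"] if T is None else T
    c=T[:3,:3].T@(np.asarray(p,float)-T[:3,3])
    return np.array([im["cx"]+im["fx"]*c[0]/-c[2], im["cy"]-im["fy"]*c[1]/-c[2]])
def two(ia,ua,ib,ub):
    oa,da=ray(ia,ua);ob,db=ray(ib,ub)
    A=np.stack([da,-db],1);t=np.linalg.lstsq(A,ob-oa,rcond=None)[0]
    pa=oa+t[0]*da;pb=ob+t[1]*db
    return (pa+pb)/2,np.linalg.norm(pa-pb)
def crop(c,x0,y0,x1,y1,k,name):
    cv2.imwrite(name,cv2.resize(c[y0:y1,x0:x1,::-1],None,fx=k,fy=k,interpolation=cv2.INTER_CUBIC))
E
python3 - <<'E'
from h import *
s=vision.get_image("scene");d=vision.get_image("side")
np.save("s.npy",s,allow_pickle=True);np.save("d.npy",d,allow_pickle=True)
crop(s["color"],140,95,340,245,4,"pics/c1.png")
crop(s["color"],300,95,520,260,3.6,"pics/c2.png")
crop(d["color"],190,270,350,400,4.5,"pics/c3.png")
crop(d["color"],250,110,430,265,3.8,"pics/c4.png")
E
```

```text
(no output)
```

View pics/c1.png

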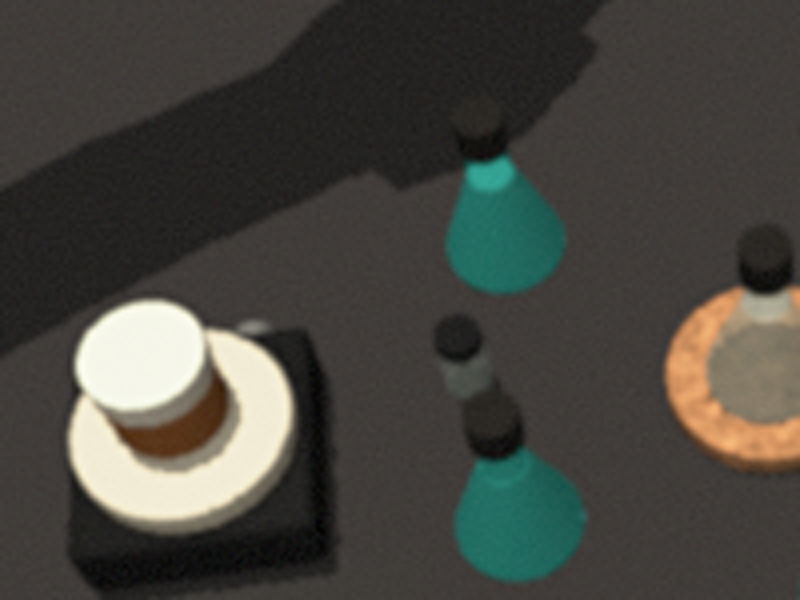

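View pics/c2.png

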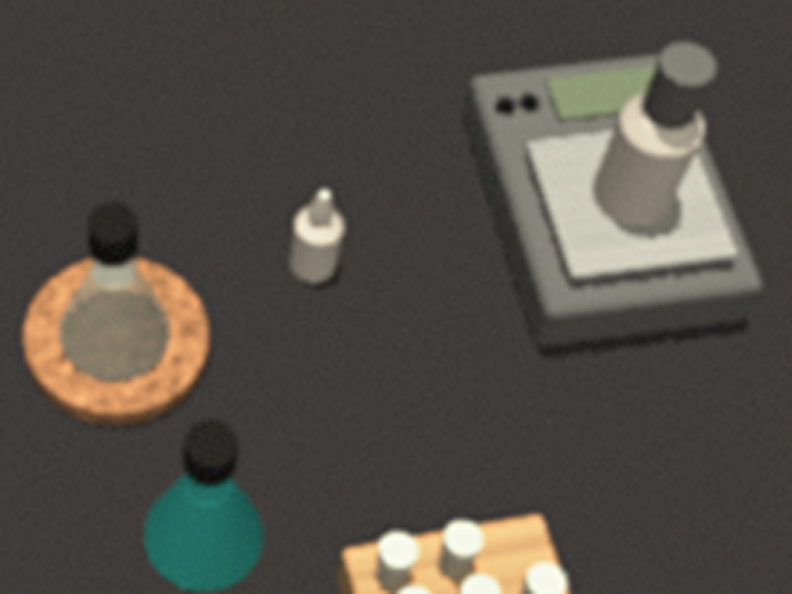

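View pics/c3.png

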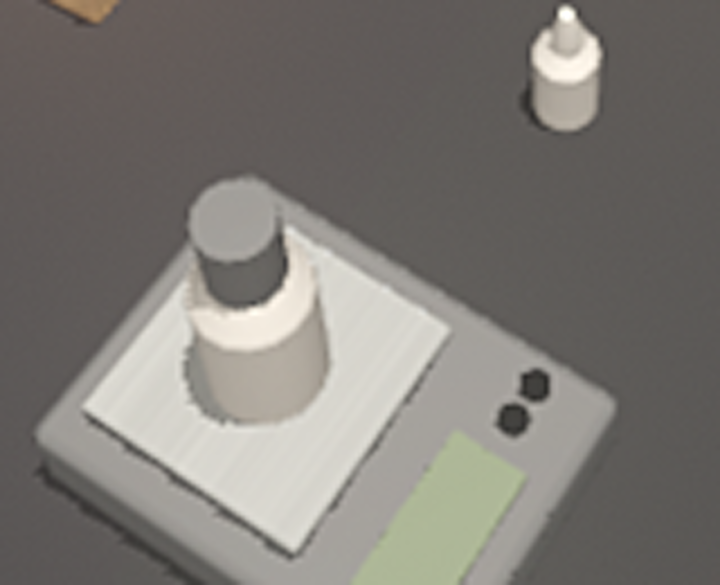

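View pics/c4.png

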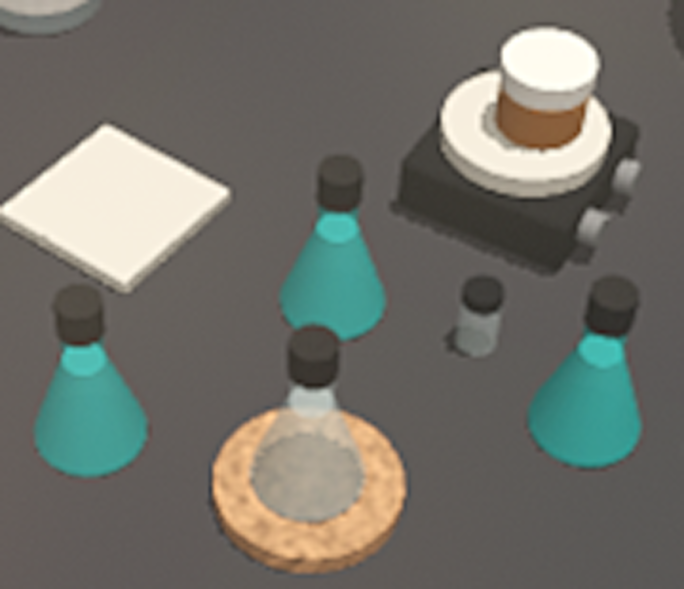

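Run:
```python
from h import *
from scipy.optimize import least_squares
s=np.load("s.npy",allow_pickle=True).item();d=np.load("d.npy",allow_pickle=True).item()
C=lambda o,k,x,y:(o[0]+(x+.5)/k-.5,o[1]+(y+.5)/k-.5)
c1=lambda x,y:C((140,95),4,x,y);c2=lambda x,y:C((300,95),3.6,x,y);c3=lambda x,y:C((190,270),4.5,x,y);c4=lambda x,y:C((250,110),3.8,x,y)
def pr(n,a,b,z):
    print(n,plane(s,a,z)[:2],plane(d,b,z)[:2],"tri",*two(s,a,d,b))
pr("jar lid",c1(143,355),c4(549,64),112)
pr("flask top",c1(765,246),c4(313,344),129)
pr("bottle top",c2(688,65),c3(233,220),171)
pr("pan TL/right",c2(527,143),c3(450,328),55)
pr("pan BR/left",c2(735,250),c3(85,410),55)
pr("pan BL/bot",c2(577,278),c3(297,555),55)
pr("vial top",c1(460,337),c4(484,291),46)
pr("dropper tip",c2(323,192),c3(566,12),70)
pr("turqA top",c1(481,118),c4(613,295),114)
pr("turqB top",c1(494,408),c4(340,172),114)
pr("turqC top",c2(210,440),c4(80,303),114)
# stations
def fit(im,m,z,box,r=54):
    x0,y0,x1,y1=box; mm=np.zeros_like(m);mm[y0:y1,x0:x1]=m[y0:y1,x0:x1]
    cs,_=cv2.findContours(mm,cv2.RETR_EXTERNAL,cv2.CHAIN_APPROX_NONE)
    c=max(cs,key=cv2.contourArea)[:,0]
    P=np.array([plane(im,p,z)[:2] for p in c]); cc=(P.min(0)+P.max(0))/2
    cam=im["cam_to_world"][:2,3]
    for _ in range(5):
        v=(cam-cc)/np.linalg.norm(cam-cc)
        q=P-cc; keep=(q@v<10)&(abs(np.linalg.norm(q,axis=1)-r)<12)
        f=lambda w:np.linalg.norm(P[keep]-w,axis=1)-r+.5
        R=least_squares(f,cc,loss="soft_l1",f_scale=1.);cc=R.x
    return cc,keep.sum(),np.median(abs(R.fun))
def cork(im):
    h=cv2.cvtColor(im["color"],cv2.COLOR_RGB2HSV);return cv2.inRange(h,(5,90,90),(20,255,255))
print("cork",fit(s,cork(s),15,(300,150,365,215)),fit(d,cork(d),15,(300,200,362,265)))
def plate(im):
    h=cv2.cvtColor(im["color"],cv2.COLOR_RGB2HSV);return cv2.inRange(h,(12,10,150),(35,70,255))
print("plate",fit(s,plate(s),60,(150,160,225,245)),fit(d,plate(d),60,(355,110,420,175)))
for im,box in((s,(240,260,320,340)),(d,(240,135,320,190))):
    m=plate(im);mm=np.zeros_like(m);x0,y0,x1,y1=box;mm[y0:y1,x0:x1]=m[y0:y1,x0:x1]
    cs,_=cv2.findContours(mm,cv2.RETR_EXTERNAL,cv2.CHAIN_APPROX_NONE);c=max(cs,key=cv2.contourArea)
    q=cv2.approxPolyDP(cv2.convexHull(c),5,True)[:,0];P=np.array([plane(im,p,12)[:2] for p in q]);print("tile",q.tolist(),P.tolist(),P.mean(0))
```

```text
jar lid [ 423.1 -289.3] [ 421.1 -281. ] tri [ 421.7 -289.1  107.4] 3.7989623779938246
flask top [443.6   5.3] [444.3   9.8] tri [444.    6.6 127.3] 3.495639159064345
bottle top [447.4 313.3] [446.7 316.3] tri [446.8 315.  169.4] 1.803040530709222
pan TL/right [395.6 268.8] [394.9 272.7] tri [394.8 270.8  52.5] 2.3927813047786497
pan BR/left [496.2 356.6] [497.9 360.4] tri [496.9 358.7  54. ] 3.937471968473839
pan BL/bot [492.8 262.4] [402.  368.9] tri [428.  329.7 -72.2] 22.0447694760008
vial top [ 404.2 -147.1] [ 401.7 -143.8] tri [ 402.3 -147.1   42.8] 0.5540730288104648
dropper tip [411.4 136.1] [415.1 137.5] tri [413.7 136.8  71.3] 3.3548257541246724
turqA top [ 322.3 -113.5] [ 321.2 -109. ] tri [ 321.1 -112.9  111.3] 2.1605492949270957
turqB top [ 491.9 -133.8] [ 493.2 -129.9] tri [ 492.8 -132.7  113.1] 3.436379101336981
turqC top [573.4  24. ] [573.  28.] tri [573.4  25.3 112. ] 2.6378393731788257
cork (array([441.6,   6.1]), np.int64(72), np.float64(0.7098906702688659)) (array([442.5,  10.1]), np.int64(65), np.float64(0.7842197898391063))
plate (array([ 408.6, -292.4]), np.int64(65), np.float64(3.668716608081027)) (array([ 429.9, -281.2]), np.int64(51), np.float64(0.7622371570910857))
tile [[307, 272], [309, 327], [249, 331], [251, 275]] [[613.912853232375, -83.1634238608525], [716.7106147343468, -100.95264468366774], [698.6332591265077, -206.56984386406515], [594.8074440859609, -187.88093801630487]] [ 656.  -144.6]
tile [[276, 143], [310, 160], [283, 186], [250, 166]] [[700.7069569143796, -199.75031775911157], [592.9267490499805, -183.24132564130957], [608.1862825119464, -74.23963285295997], [713.9956862277985, -96.07506660744127]] [ 654.  -138.3]
```

Crops confirm it: the clear flask stands on the cork, the amber jar on the stirrer and the grey-capped bottle on the pan. Averaging the two views gives:

| Item | x, y (mm) |
|---|---|
| Flask | (444, 7.5) |
| Cork | (442, 8) |
| Jar | (422, -285) |
| Bottle | (447, 315) |
| Pan | (446, 315) |
| Tile | (655, -141) |

The stirrer plate will be re-measured once it is clear. First I square the tool to world yaw 0.

>>> servo_tool --increments '[[[0,0,-0.5],0.0426],[[0,0,-0.5],0.0426],[[0,0,-0.5],0.0426],[[0,0,-0.5],0.0426],[[0,0,-0.5],0.0426],[[0,0,-0.5],0.0426],[[0,0,-0.5],0.0426],[[0,0,-0.5],0.0426],[[0,0,-0.5],0.0426],[[0,0,-0.5],0.0426]]' --gripper -1

```text
time_s: 1.08
position: [257.6, -569.3, 255.6]
orientation: [-0.0, 1.0, -0.002, -0.0]
contact_force: [0.4, 0.9, 0.0]
grip_width: 94.0
```

>>> servo_tool --increments '[[[0.9,-1.5,0],0],[[0.9,-2.5,0],0],[[0.9,-3.2,0],0],[[0.9,-3.2,0],0],[[0.9,-3.2,0],0],[[0.9,-3.2,0],0],[[0.9,-3.2,0],0],[[0.9,-3.2,0],0],[[0.9,-3.2,0],0],[[0.9,-3.2,0],0]]'

```text
time_s: 1.92
position: [348.0, -272.0, 255.5]
orientation: [0.0, 1.0, -0.001, 0.0]
contact_force: [0.3, -0.3, 0.6]
grip_width: 93.7
```

>>> servo_tool --increments '[[[0.9,-3.2,0],0],[[0.9,-3.2,0],0],[[0.9,-3.2,0],0],[[0.9,-3.2,0],0],[[0.9,-3.2,0],0],[[0.9,-3.2,0],0],[[0.9,-3.2,0],0],[[0.9,-2.5,0],0],[[0.9,-1.5,0],0],[[0.9,-0.7,0],0]]'

```text
time_s: 2.75
position: [438.6, -0.5, 255.6]
orientation: [-0.0, 1.0, 0.001, 0.0]
contact_force: [0.2, -0.9, 0.2]
grip_width: 93.8
```

```bash
cat >> h.py <<'E'
from scipy.spatial.transform import Rotation as Rn
def wrist(name):
    st=ctrl.observe();im=vision.get_image("wrist")
    w,x,y,z=st["orientation"];T=np.eye(4);T[:3,:3]=Rn.from_quat([x,y,z,w]).as_matrix();T[:3,3]=st["position"]
    M=np.array(im["mount"])
    im["cam_to_world"]=T@M
    cv2.imwrite(f"pics/{name}.png",im["color"][:,:,::-1]);np.save(f"{name}.npy",im,allow_pickle=True)
    print(st["time_s"],np.array(st["position"]),np.array(st["contact_force"]),st["grip_width"])
    return im
E
python3 - <<'E'
from h import *
im=wrist("w1")
for p in ((444,7.5,129),(442,8,15),(573,26,114),(492,-131,114)): print(p,proj(im,p))
E
```

```text
2.75 [438.6  -0.5 255.6] [ 0.2 -0.9  0.2] 93.75568734724216
(444, 7.5, 129) [309.7 197.2]
(442, 8, 15) [311.4 183.2]
(573, 26, 114) [291.9  75.4]
(492, -131, 114) [432.1 153. ]
```

View pics/w1.png

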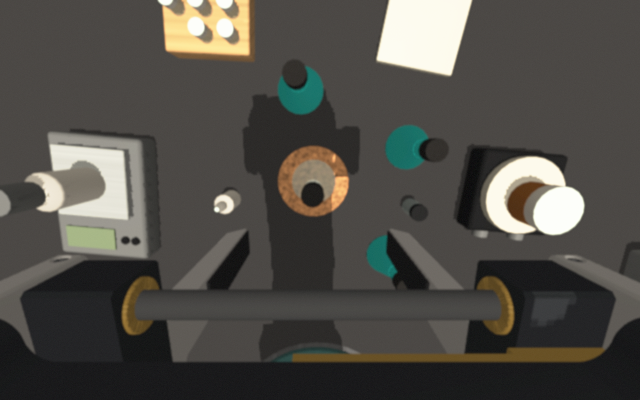

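The wrist view shows the flask's stopper at (312,194) above the cork at (314,181), with the decoys at (295,75), (432,150) and (385,258). Next, wrist-based measurements of everything in view.

Run:
```python
from h import *
im=np.load("w1.npy",allow_pickle=True).item()
c=im["color"]
for n,b in (("f",(260,130,370,235)),("j",(450,130,600,250)),("b",(0,120,170,265))):
    crop(c,*b[:2],*b[2:],5,f"pics/w1{n}.png")
```

```text
(no output)
```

View pics/w1f.png

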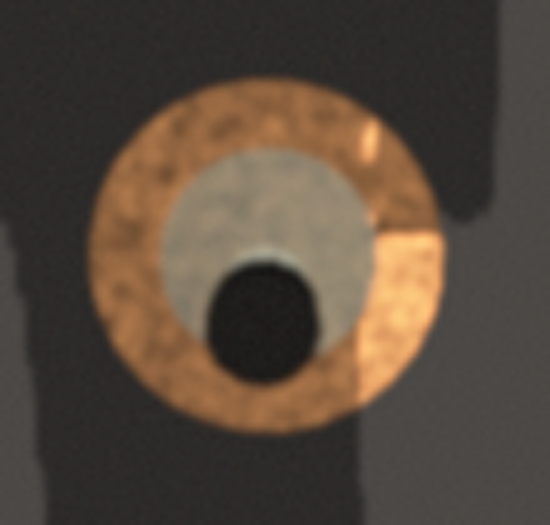

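View pics/w1j.png

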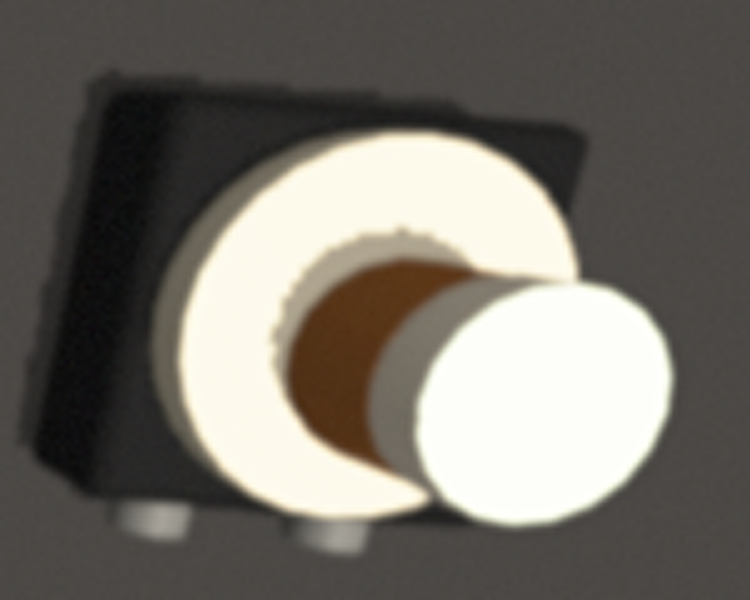

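Run:
```python
from h import *
from scipy.optimize import least_squares
im=np.load("w1.npy",allow_pickle=True).item()
q=lambda o,x,y:(o[0]+(x+.5)/5-.5,o[1]+(y+.5)/5-.5)
f=lambda x,y:q((260,130),x,y); j=lambda x,y:q((450,130),x,y)
print("stopper",plane(im,f(263,322),129),"cork",plane(im,f(266.5,255),15),"flask base",plane(im,f(268,255),15))
pts=np.array([plane(im,j(*p),60)[:2] for p in((180,350),(210,245),(290,168),(410,130),(510,165),(570,245),(200,425),(255,490),(340,518),(420,500))])
R=least_squares(lambda w:np.linalg.norm(pts-w,axis=1)-54,pts.mean(0));print("plate",R.x,R.fun)
pts=np.array([plane(im,j(*p),112)[:2] for p in((418,425),(445,350),(500,300),(575,281),(640,310),(672,375),(655,450),(600,505),(520,525),(450,490))])
R=least_squares(lambda w:np.linalg.norm(pts-w,axis=1)-30,pts.mean(0));print("lid",R.x,R.fun)
```

```text
stopper [447.6   4.6 129. ] cork [446.    5.7  15. ] flask base [446.    5.3  15. ]
plate [ 432.2 -286. ] [-0.3  0.6 -0.2 -0.1 -1.5 -0.7 -1.7 -0.8  0.5 -0.7]
lid [ 423.9 -290.2] [ 0.3  0.2  0.4  0.3 -1.  -0.7  0.4  0.8  0.  -1.5]
```

>>> servo_tool --increments '[[[0.2,-0.2,0.8],0],[[0.2,-0.2,1.5],0],[[0.2,-0.2,1.5],0],[[0.1,-0.1,1.5],0],[[0,0,1.5],0],[[0,0,1.5],0],[[0,0,1.2],0],[[0,0,1.0],0],[[0,0,0.5],0],[[0,0,0],0]]'

```text
time_s: 3.63
position: [444.6, 3.7, 144.4]
orientation: [-0.0, 1.0, -0.001, -0.001]
contact_force: [-0.5, -0.5, -0.8]
grip_width: 94.0
```

Run:
```python
from h import *
im=wrist("w2")
```

```text
3.6333 [444.6   3.7 144.4] [-0.5 -0.5 -0.8] 93.95308482629989
```

View pics/w2.png

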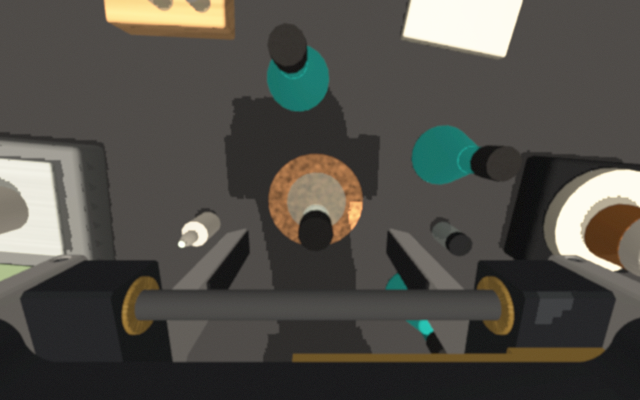

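Run:
```python
from h import *
im=np.load("w2.npy",allow_pickle=True).item()
crop(im["color"],260,140,380,260,5,"pics/w2f.png")
for uv in((316,234),(316,230)):print(plane(im,uv,129))
print(proj(im,(444.6,3.7,125.4+0)))
```

```text
[445.4   4.1 129. ]
[448.5   4.1 129. ]
[316.5 233.4]
```

View pics/w2f.png

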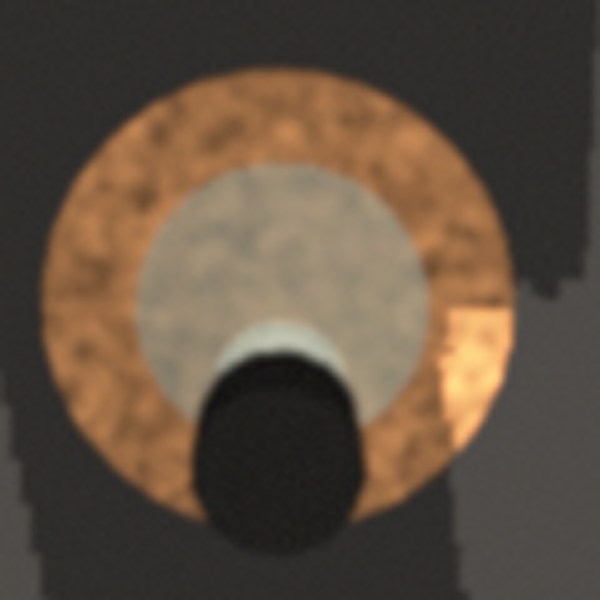

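>>> servo_tool --increments '[[[0.1,-0.1,0.3],0],[[0,0,0.6],0],[[0,0,0.7],0],[[0,0,0.7],0],[[0,0,0.7],0],[[0,0,0.6],0],[[0,0,0.5],0],[[0,0,0.2],0],[[0,0,0.1],0],[[0,0,0],0]]'

```text
time_s: 4.52
position: [446.3, 5.4, 101.3]
orientation: [-0.0, 1.0, -0.001, -0.0]
contact_force: [0.3, -0.2, -0.5]
grip_width: 93.5
```

>>> servo_tool --increments '[[[0,0,0],0],[[0,0,0],0],[[0,0,0],0],[[0,0,0],0],[[0,0,0],0],[[0,0,0],0],[[0,0,0],0],[[0,0,0],0],[[0,0,0],0],[[0,0,0],0]]' --gripper 1

```text
time_s: 5.35
position: [446.3, 5.3, 101.4]
orientation: [-0.0, 1.0, -0.001, -0.0]
contact_force: [-0.3, -0.2, 0.3]
grip_width: 30.7
```

>>> servo_tool --increments '[[[0,0,0],0],[[0,0,0],0],[[0,0,0],0],[[0,0,-0.3],0],[[0,0,-0.7],0],[[0,0,-1.2],0],[[0,0,-1.8],0],[[0,0,-2.0],0],[[0,0,-2.0],0],[[0,0,-2.0],0]]'

```text
time_s: 6.18
position: [446.1, 5.5, 203.0]
orientation: [-0.0, 1.0, -0.0, 0.0]
contact_force: [-0.3, -0.9, -2.0]
grip_width: 25.8
```

>>> servo_tool --increments '[[[0.6,0.4,-2.0],0],[[1.2,0.9,-1.5],0],[[2.0,1.4,-0.5],0],[[2.4,1.7,0],0],[[2.5,1.7,0],0],[[2.5,1.7,0],0],[[2.4,1.7,0],0],[[2.2,1.5,0],0],[[1.5,1.1,0],0],[[0.8,0.7,0],0]]'

```text
time_s: 7.02
position: [628.1, -124.3, 241.3]
orientation: [-0.0, 1.0, -0.001, -0.0]
contact_force: [-1.0, -0.4, -2.5]
grip_width: 25.3
```

Run:
```python
from h import *
im=wrist("w3")
```

```text
7.0167 [ 628.1 -124.3  241.3] [-1.  -0.4 -2.5] 25.319764710905027
```

View pics/w3.png

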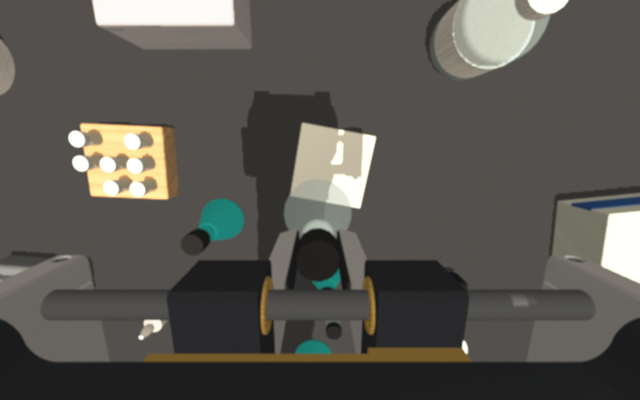

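Run:
```python
from h import *
im=np.load("w3.npy",allow_pickle=True).item()
print(plane(im,(332,165.5),12),plane(im,(302,123),12),plane(im,(360,208),12))
s=vision.get_image("scene");d=vision.get_image("side")
crop(s["color"],180,180,360,340,4,"pics/s3.png");crop(d["color"],220,60,400,220,4,"pics/d3.png")
```

```text
[ 659.1 -146.2   12. ] [ 718.6 -103.4   12. ] [ 595.1 -189.1   12. ]
```

View pics/d3.png

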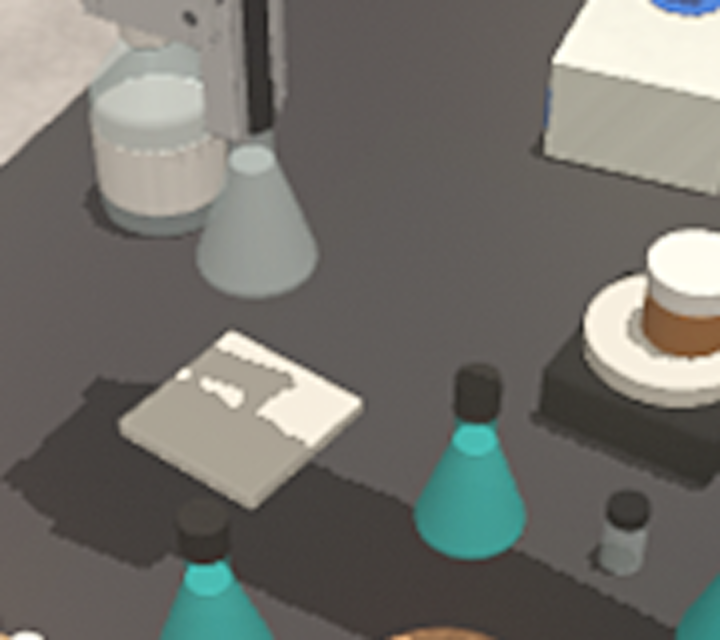

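>>> servo_tool --increments '[[[0.5,0.3,0.5],0],[[0.8,0.5,1.2],0],[[0.8,0.6,1.8],0],[[0.5,0.4,2.0],0],[[0.3,0.2,2.0],0],[[0,0,2.0],0],[[0,0,1.8],0],[[0,0,1.2],0],[[0,0,0.6],0],[[0,0,0.2],0]]'

```text
time_s: 8.0
position: [655.7, -142.5, 107.9]
orientation: [-0.0, 1.0, -0.0, -0.0]
contact_force: [0.1, -0.8, -1.9]
grip_width: 25.6
```

Run:
```python
from h import *
print(ctrl.observe()["position"])
s=vision.get_image("scene");d=vision.get_image("side")
a=cv2.resize(s["color"][200:350,210:350],None,fx=2.8,fy=2.8,interpolation=2);b=cv2.resize(d["color"][60:210,210:350],None,fx=2.8,fy=2.8,interpolation=2)
cv2.imwrite("pics/p4.png",np.hstack([a,b])[:,:,::-1])
```

```text
[ 655.7 -142.5  107.9]
```

View pics/p4.png

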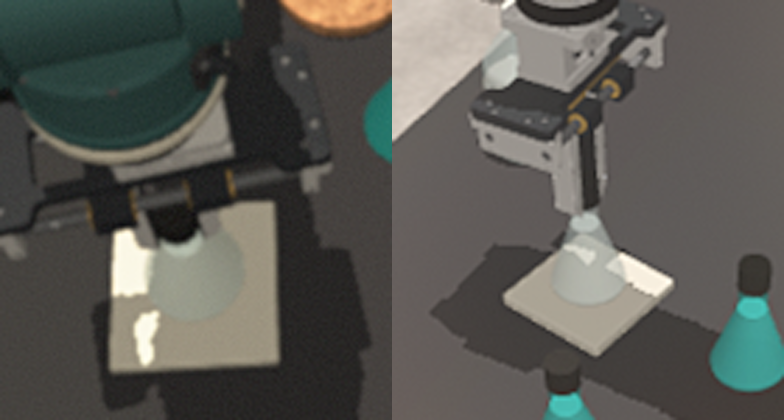

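>>> servo_tool --increments '[[[0,0,0.2],0],[[0,0,0.2],0],[[0,0,0.15],0],[[0,0,0.1],0],[[0,0,0.1],0],[[0,0,0.05],0],[[0,0,0.05],0],[[0,0,0.05],0],[[0,0,0],0],[[0,0,0],0]]'

```text
time_s: 8.93
position: [656.1, -142.9, 99.4]
orientation: [-0.0, 1.0, -0.001, -0.0]
contact_force: [-0.4, 0.2, -2.5]
grip_width: 25.4
```

>>> servo_tool --increments '[[[0,0,0.03],0],[[0,0,0.03],0],[[0,0,0.03],0],[[0,0,0.03],0],[[0,0,0],0],[[0,0,0],0],[[0,0,0],0],[[0,0,0],0],[[0,0,0],0],[[0,0,0],0]]'

```text
time_s: 9.77
position: [656.2, -142.8, 98.5]
orientation: [-0.0, 1.0, -0.001, 0.0]
contact_force: [-1.7, 1.4, 5.6]
grip_width: 25.5
```

>>> servo_tool --increments '[[[0,0,0],0],[[0,0,0],0],[[0,0,0],0],[[0,0,0],0],[[0,0,0],0],[[0,0,0],0],[[0,0,-0.4],0],[[0,0,-0.8],0],[[0,0,-1.2],0],[[0,0,-1.8],0]]' --gripper -1

```text
time_s: 10.6
position: [655.6, -142.8, 140.7]
orientation: [-0.0, 1.0, -0.001, -0.001]
contact_force: [-0.5, -0.1, 0.7]
grip_width: 88.7
```

>>> servo_tool --increments '[[[0,0,-2.0],0],[[-0.2,-0.3,-2.5],0],[[-0.6,-1.3,-2.5],0],[[-1.3,-2.7,-2.0],0],[[-1.4,-3.0,-1.0],0],[[-1.4,-3.0,0],0],[[-1.4,-3.0,0],0],[[-1.4,-3.0,0],0],[[-1.4,-3.0,0],0],[[-1.4,-3.0,0],0]]'

```text
time_s: 11.43
position: [550.6, 81.6, 241.7]
orientation: [0.0, 1.0, -0.001, 0.001]
contact_force: [0.1, 0.5, 0.7]
grip_width: 94.3
```

>>> servo_tool --increments '[[[-1.4,-3.0,0],0],[[-1.4,-3.0,0],0],[[-1.4,-3.0,0],0],[[-1.4,-3.0,0],0],[[-1.4,-3.0,0],0],[[-1.4,-3.0,0],0],[[-1.0,-2.2,0],0],[[-0.6,-1.2,0],0],[[0,0,0],0],[[0,0,0],0]]'

```text
time_s: 12.27
position: [451.6, 294.7, 241.2]
orientation: [-0.0, 1.0, 0.0, 0.001]
contact_force: [0.5, 0.3, -0.6]
grip_width: 93.9
```

Run:
```python
from h import *
im=wrist("w5")
s=vision.get_image("scene")
cv2.imwrite("pics/s5.png",s["color"][:,:,::-1])
```

```text
12.2667 [451.6 294.7 241.2] [ 0.5  0.3 -0.6] 93.86506483577416
```

View pics/w5.png

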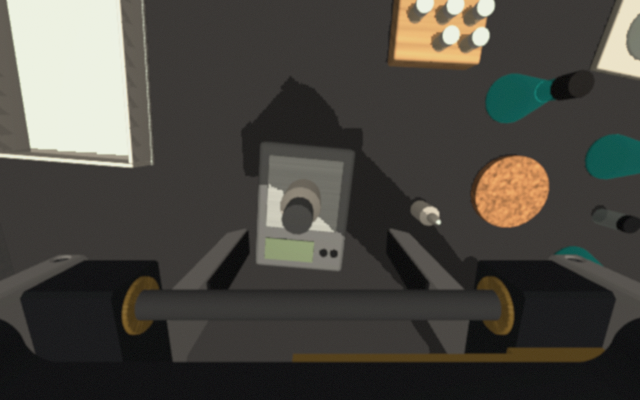

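View pics/s5.png

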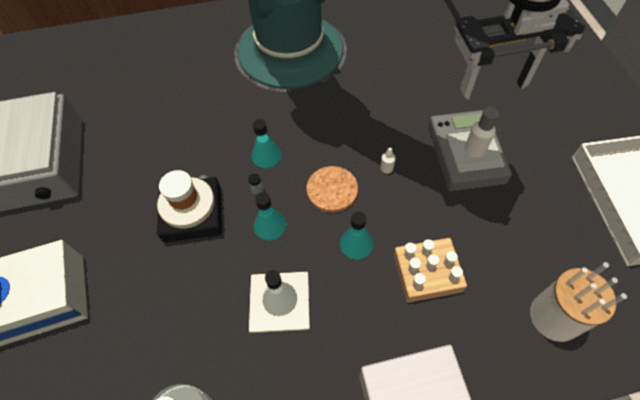

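The flask stands upright on the tile at (278,290) and the cork is bare. In the wrist view the bottle cap is at about (298,216).

Run:
```python
from h import *
im=np.load("w5.npy",allow_pickle=True).item()
crop(im["color"],240,130,370,275,4.1,"pics/w5b.png")
h=cv2.cvtColor(im["color"],cv2.COLOR_RGB2HSV);m=cv2.inRange(h,(5,90,90),(20,255,255));m[:,:450]=0;m[:150]=0;m[260:]=0
cs,_=cv2.findContours(m,0,1);c=max(cs,key=cv2.contourArea);(x,y),_=cv2.minEnclosingCircle(c)
M=cv2.moments(cv2.convexHull(c));u=(M["m10"]/M["m00"],M["m01"]/M["m00"]);print("cork",u,plane(im,u,15))
s=vision.get_image("scene");d=vision.get_image("side")
for i,b in((s,(300,150,365,215)),(d,(300,200,362,265))):
    h=cv2.cvtColor(i["color"],cv2.COLOR_RGB2HSV);m=cv2.inRange(h,(5,90,90),(20,255,255));k=np.zeros_like(m);k[b[1]:b[3],b[0]:b[2]]=m[b[1]:b[3],b[0]:b[2]]
    cs,_=cv2.findContours(k,0,1);M=cv2.moments(cv2.convexHull(max(cs,key=cv2.contourArea)));u=(M["m10"]/M["m00"],M["m01"]/M["m00"]);print(plane(i,u,10))
```

```text
cork (511.6579850834616, 191.10066690343712) [445.3   7.   15. ]
[442.3   6.   10. ]
[441.7  11.7  10. ]
```

View pics/w5b.png

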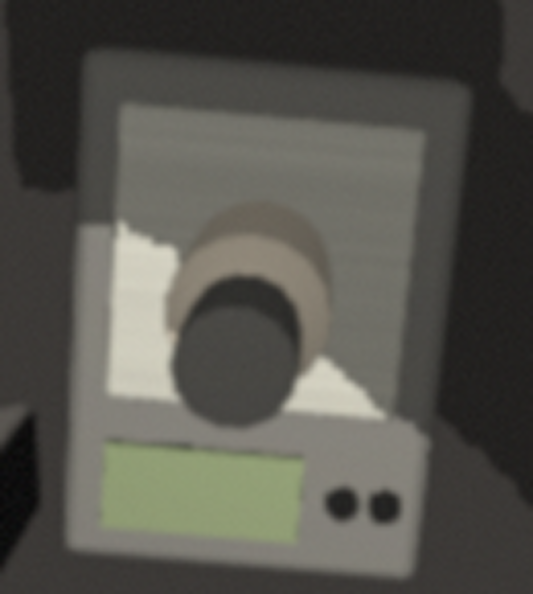

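Run:
```python
from h import *
im=np.load("w5.npy",allow_pickle=True).item()
q=lambda x,y:(240+(x+.5)/4.1-.5,130+(y+.5)/4.1-.5)
P=[plane(im,q(*p),55) for p in((120,103),(425,130),(396,420),(107,393))];print(np.array(P),np.mean(P,0))
print("cap",plane(im,q(235,366),171))
```

```text
[[500.7 356.7  55. ]
 [492.2 260.5  55. ]
 [395.5 268.2  55. ]
 [405.1 365.1  55. ]] [448.4 312.6  55. ]
cap [448.1 313.1 171. ]
```

>>> servo_tool --increments '[[[-0.2,-0.5,0.3],0],[[-0.1,-0.5,0.7],0],[[0,-0.5,1.0],0],[[0,-0.4,1.4],0],[[0,0,1.6],0],[[0,0,1.7],0],[[0,0,1.6],0],[[0,0,1.2],0],[[0,0,0.6],0],[[0,0,0.2],0]]'

```text
time_s: 13.3
position: [448.1, 313.3, 136.0]
orientation: [0.0, 1.0, -0.0, -0.001]
contact_force: [0.1, 0.4, 0.2]
grip_width: 93.9
```

>>> servo_tool --increments '[[[0,0,0],0],[[0,0,0],0],[[0,0,0],0],[[0,0,0],0],[[0,0,0],0],[[0,0,0],0],[[0,0,0],0],[[0,0,0],0],[[0,0,0],0],[[0,0,0],0]]' --gripper 1

```text
time_s: 14.13
position: [448.6, 313.3, 137.3]
orientation: [-0.0, 1.0, -0.001, -0.0]
contact_force: [-0.0, 0.4, 1.3]
grip_width: 30.8
```

>>> servo_tool --increments '[[[0,0,0],0],[[0,0,0],0],[[0,0,0],0],[[0,0,-0.2],0],[[0,0,-0.5],0],[[0,0,-1.0],0],[[0,0,-1.5],0],[[0,0,-1.7],0],[[0,0.3,-1.7],0],[[0,0.8,-1.4],0]]'

```text
time_s: 14.97
position: [448.5, 303.2, 219.3]
orientation: [-0.001, 1.0, 0.0, 0.0]
contact_force: [0.2, -0.1, -1.0]
grip_width: 29.8
```

>>> servo_tool --increments '[[[0,1.5,0],0],[[0,2.2,0],0],[[0,2.8,0],0],[[-0.1,3.0,0],0],[[-0.1,3.0,0],0],[[-0.1,3.0,0],0],[[-0.1,3.0,0],0],[[-0.1,3.0,0],0],[[0,2.8,0],0],[[0,2.0,0],0]]'

```text
time_s: 15.8
position: [442.9, 36.5, 218.0]
orientation: [0.0, 1.0, -0.002, 0.0]
contact_force: [0.3, -0.5, -1.9]
grip_width: 29.5
```

>>> servo_tool --increments '[[[0,1.4,0],0],[[0,0.9,0],0],[[0,0.5,0],0],[[0,0.2,0],0],[[0,0,0],0],[[0,0,0],0],[[0,0,0],0],[[0,0,0],0],[[0,0,0],0],[[0,0,0],0]]'

```text
time_s: 16.63
position: [443.3, 9.6, 217.2]
orientation: [-0.0, 1.0, -0.0, -0.0]
contact_force: [-0.4, -0.9, -1.0]
grip_width: 29.6
```

Run:
```python
from h import *
im=wrist("w6")
s=vision.get_image("scene");d=vision.get_image("side")
a=cv2.resize(s["color"][80:240,260:400],None,fx=2.7,fy=2.7,interpolation=2);b=cv2.resize(d["color"][130:290,260:400],None,fx=2.7,fy=2.7,interpolation=2)
cv2.imwrite("pics/p6.png",np.hstack([a,b])[:,:,::-1])
```

```text
16.6333 [443.3   9.6 217.2] [-0.4 -0.9 -1. ] 29.55072977076298
```

View pics/w6.png

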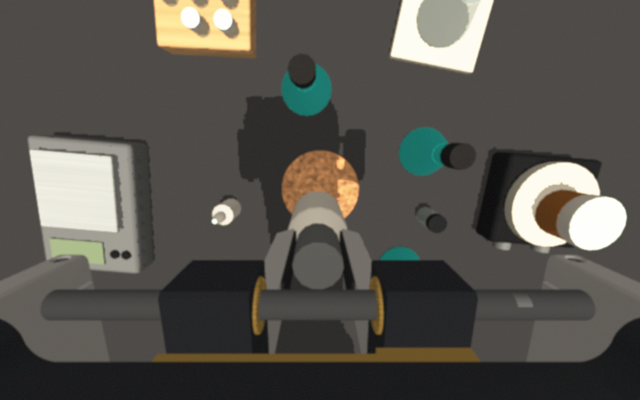

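View pics/p6.png

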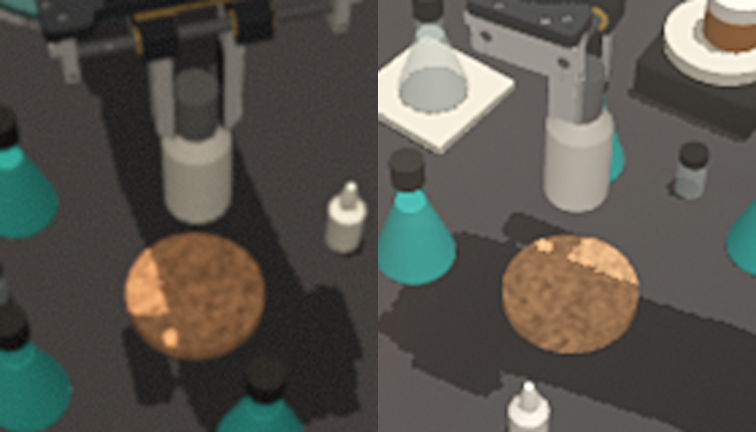

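>>> servo_tool --increments '[[[0,0.1,0.5],0],[[0,0.1,1.2],0],[[0,0,1.8],0],[[0,0,1.9],0],[[0,0,1.9],0],[[0,0,1.6],0],[[0,0,1.2],0],[[0,0,0.7],0],[[0,0,0.4],0],[[0,0,0.1],0]]'

```text
time_s: 17.62
position: [443.1, 7.3, 103.8]
orientation: [-0.0, 1.0, -0.001, -0.0]
contact_force: [-0.3, -0.1, -1.3]
grip_width: 29.5
```

>>> servo_tool --increments '[[[0,0,0.1],0],[[0,0,0.1],0],[[0,0,0.1],0],[[0,0,0.05],0],[[0,0,0.05],0],[[0,0,0.03],0],[[0,0,0],0],[[0,0,0],0],[[0,0,0],0],[[0,0,0],0]]'

```text
time_s: 18.45
position: [443.3, 7.4, 100.0]
orientation: [-0.0, 1.0, -0.001, -0.0]
contact_force: [0.6, 0.3, -1.1]
grip_width: 29.1
```

>>> servo_tool --increments '[[[0,0,0.06],0],[[0,0,0.06],0],[[0,0,0.05],0],[[0,0,0.03],0],[[0,0,0.03],0],[[0,0,0.03],0],[[0,0,0],0],[[0,0,0],0],[[0,0,0],0],[[0,0,0],0]]'

```text
time_s: 19.28
position: [443.3, 7.3, 97.4]
orientation: [-0.0, 1.0, -0.001, -0.0]
contact_force: [-0.6, -0.1, -2.2]
grip_width: 29.3
```

>>> servo_tool --increments '[[[0,0,0.03],0],[[0,0,0.03],0],[[0,0,0.02],0],[[0,0,0.02],0],[[0,0,0.02],0],[[0,0,0],0],[[0,0,0],0],[[0,0,0],0],[[0,0,0],0],[[0,0,0],0]]'

```text
time_s: 20.12
position: [443.9, 7.6, 97.0]
orientation: [0.0, 1.0, -0.0, 0.001]
contact_force: [-4.8, 0.7, 19.8]
grip_width: 29.9
```

>>> servo_tool --increments '[[[0,0,0],0],[[0,0,0],0],[[0,0,0],0],[[0,0,0],0],[[0,0,0],0],[[0,0,0],0],[[0,0,-0.4],0],[[0,0,-0.8],0],[[0,0,-1.2],0],[[0,0,-1.8],0]]' --gripper -1

```text
time_s: 20.95
position: [442.7, 7.4, 138.5]
orientation: [-0.0, 1.0, -0.001, -0.001]
contact_force: [-0.1, 0.3, -0.0]
grip_width: 92.2
```

>>> servo_tool --increments '[[[0,0,-2.4],0],[[0,0.3,-2.8],0],[[-0.1,0.9,-2.5],0],[[-0.2,1.8,-1.5],0],[[-0.2,2.6,0],0],[[-0.2,3.0,0],0],[[-0.2,3.0,0],0],[[-0.2,3.0,0],0],[[-0.2,3.0,0],0],[[-0.2,3.0,0],0]]'

```text
time_s: 21.78
position: [427.7, -200.0, 231.1]
orientation: [0.0, 1.0, -0.001, 0.0]
contact_force: [0.1, 0.0, -0.3]
grip_width: 94.0
```

>>> servo_tool --increments '[[[-0.2,2.8,0],0],[[-0.2,2.3,0],0],[[-0.2,1.6,0],0],[[-0.1,0.8,0],0],[[0,0.3,0],0],[[0,0,0],0],[[0,0,0],0],[[0,0,0],0],[[0,0,0],0],[[0,0,0],0]]'

```text
time_s: 22.62
position: [421.1, -276.0, 230.2]
orientation: [-0.0, 1.0, -0.0, 0.0]
contact_force: [-0.1, -0.0, -0.0]
grip_width: 93.7
```

Run:
```python
from h import *
im=wrist("w7")
s=vision.get_image("scene");cv2.imwrite("pics/s7.png",s["color"][:,:,::-1])
```

```text
22.6167 [ 421.1 -276.   230.2] [-0.1 -0.  -0. ] 93.73200838234908
```

View pics/w7.png

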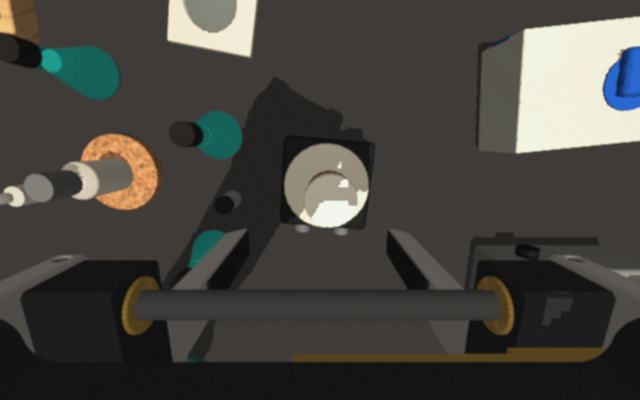

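View pics/s7.png

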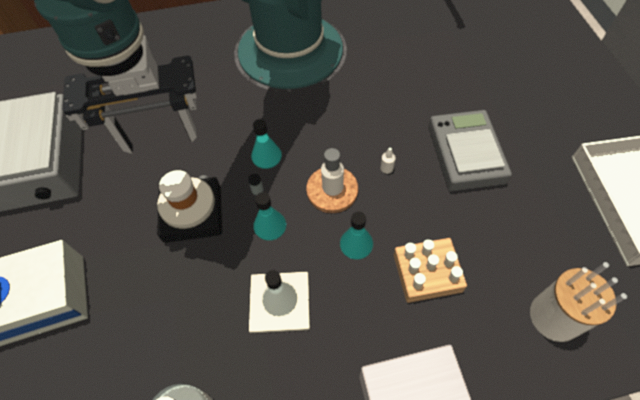

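Run:
```python
from h import *
im=np.load("w7.npy",allow_pickle=True).item()
crop(im["color"],265,120,390,245,4.6,"pics/w7j.png")
s=vision.get_image("scene");d=vision.get_image("side")
a=cv2.resize(s["color"][100:200,425:515],None,fx=4,fy=4,interpolation=2);b=cv2.resize(d["color"][300:400,195:285],None,fx=4,fy=4,interpolation=2)
cv2.imwrite("pics/p7.png",np.hstack([a,b])[:,:,::-1])
```

```text
(no output)
```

View pics/w7j.png

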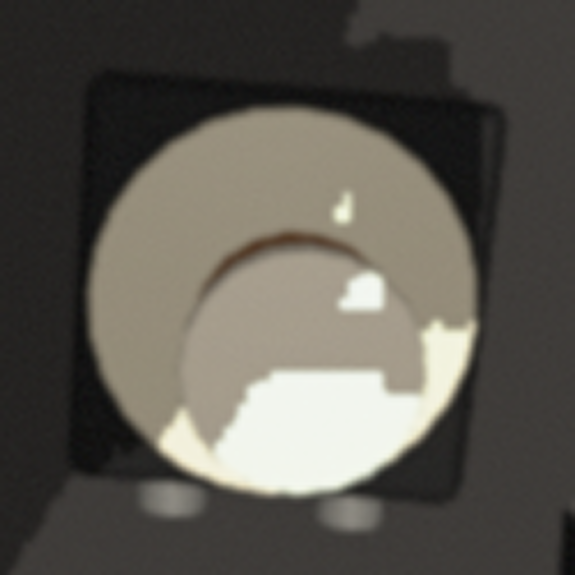

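View pics/p7.png

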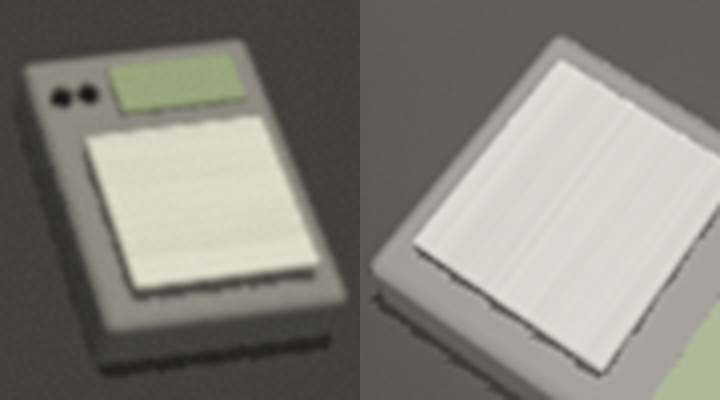

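Run:
```python
from h import *
im=np.load("w7.npy",allow_pickle=True).item()
s=np.load("s.npy",allow_pickle=True).item();d=np.load("d.npy",allow_pickle=True).item()
q=lambda x,y:(265+(x+.5)/4.6-.5,120+(y+.5)/4.6-.5)
print("plate",plane(im,q(282,299),60),"lid",plane(im,q(303,371),112))
S=[plane(s,(425+x/4-.4,100+y/4-.4),55) for x,y in((87,135),(263,118),(318,263),(138,290))];print(np.mean(S,0))
D=[plane(d,(195+x/4-.4,300+y/4-.4),55) for x,y in((203,60),(243,375))];print(np.mean(D,0))
```

```text
plate [ 433.7 -287.5   60. ] lid [ 424.8 -291.   112. ]
[447.6 313.3  55. ]
[445.7 316.4  55. ]
```

>>> servo_tool --increments '[[[0.1,0.3,0.5],0],[[0.1,0.4,1.2],0],[[0.1,0.4,1.8],0],[[0,0.3,2.2],0],[[0,0,2.2],0],[[0,0,2.0],0],[[0,0,1.8],0],[[0,0,1.5],0],[[0,0,0.9],0],[[0,0,0.4],0]]'

```text
time_s: 23.65
position: [423.1, -290.3, 83.2]
orientation: [-0.001, 1.0, -0.001, -0.001]
contact_force: [-0.1, 0.1, -0.1]
grip_width: 94.2
```

>>> servo_tool --increments '[[[0,0,0],0],[[0,0,0],0],[[0,0,0],0],[[0,0,0],0],[[0,0,0],0],[[0,0,0],0],[[0,0,0],0],[[0,0,0],0],[[0,0,0],0],[[0,0,0],0]]' --gripper 1

```text
time_s: 24.48
position: [424.1, -290.8, 85.6]
orientation: [0.0, 1.0, -0.001, 0.0]
contact_force: [-0.5, 1.3, 7.1]
grip_width: 59.2
```

>>> servo_tool --increments '[[[0,0,0],0],[[0,0,0],0],[[0,0,-0.2],0],[[0,0,-0.4],0],[[0,0,-0.8],0],[[0,0,-1.5],0],[[0,0,-2.0],0],[[0,0,-2.2],0],[[0,0,-2.2],0],[[0,-0.3,-1.5],0]]'

```text
time_s: 25.32
position: [424.2, -288.2, 195.7]
orientation: [0.001, 1.0, -0.001, 0.001]
contact_force: [0.4, 0.3, -1.9]
grip_width: 58.6
```

>>> servo_tool --increments '[[[0,-1.0,-0.8],0],[[0,-1.8,-0.3],0],[[0.1,-2.5,0],0],[[0.1,-2.8,0],0],[[0.1,-3.0,0],0],[[0.1,-3.0,0],0],[[0.1,-3.0,0],0],[[0.1,-3.0,0],0],[[0.1,-3.0,0],0],[[0.1,-3.0,0],0]]'

```text
time_s: 26.15
position: [431.4, -24.7, 204.1]
orientation: [0.0, 1.0, -0.0, -0.0]
contact_force: [1.2, -0.7, -1.2]
grip_width: 58.8
```

>>> servo_tool --increments '[[[0.1,-3.0,0],0],[[0.1,-3.0,0],0],[[0.2,-3.0,0],0],[[0.2,-3.0,0],0],[[0.2,-3.0,0],0],[[0.2,-3.0,0],0],[[0.2,-3.0,0],0],[[0.1,-2.8,0],0],[[0.1,-2.5,0],0],[[0.1,-2.2,0],0]]'

```text
time_s: 26.98
position: [446.5, 260.4, 204.1]
orientation: [0.0, 1.0, 0.0, -0.0]
contact_force: [0.1, -0.2, -1.3]
grip_width: 58.9
```

>>> servo_tool --increments '[[[0,-1.7,0],0],[[0,-1.0,0],0],[[0,-0.6,0],0],[[0,-0.2,0],0],[[0,0,0],0],[[0,0,0],0],[[0,0,0],0],[[0,0,0],0],[[0,0,0],0],[[0,0,0],0]]'

```text
time_s: 27.82
position: [447.7, 293.0, 204.2]
orientation: [-0.0, 1.0, -0.001, 0.0]
contact_force: [-0.3, 0.8, -2.6]
grip_width: 59.0
```

Run:
```python
from h import *
im=wrist("w8")
s=vision.get_image("scene");d=vision.get_image("side")
a=cv2.resize(s["color"][60:220,400:540],None,fx=2.7,fy=2.7,interpolation=2);b=cv2.resize(d["color"][240:400,170:310],None,fx=2.7,fy=2.7,interpolation=2)
cv2.imwrite("pics/p8.png",np.hstack([a,b])[:,:,::-1])
```

```text
27.8167 [447.7 293.  204.2] [-0.3  0.8 -2.6] 58.98092717712323
```

View pics/w8.png

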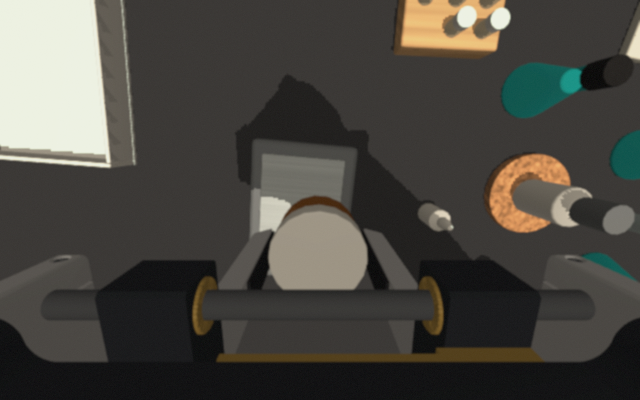

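View pics/p8.png

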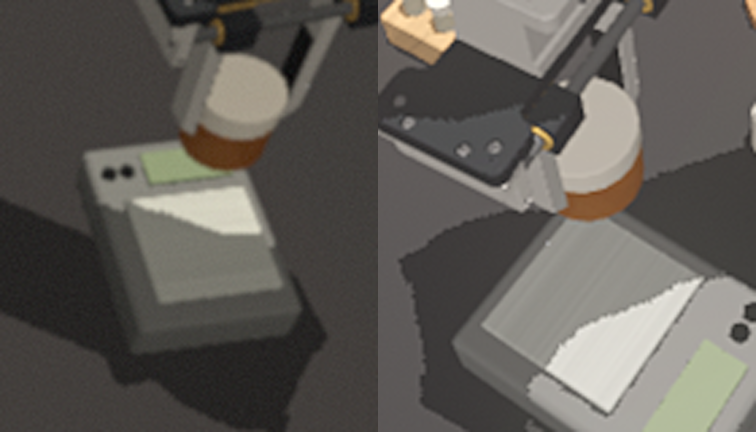

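Run:
```python
from h import *
im=np.load("w8.npy",allow_pickle=True).item()
crop(im["color"],250,180,390,300,5,"pics/w8j.png")
print(plane(im,(318.5,248.5),231.2),plane(im,(318.5,250.5),231.2))
```

```text
[454.5 291.7 231.2] [453.3 291.7 231.2]
```

View pics/w8j.png

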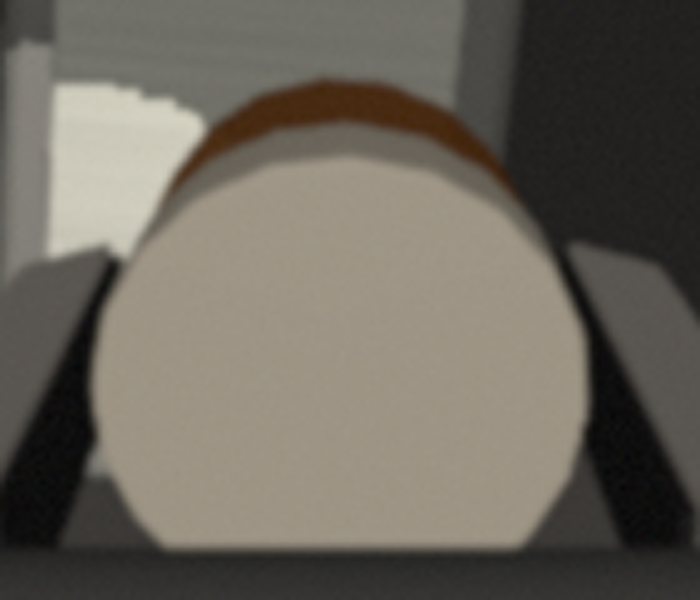

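>>> servo_tool --increments '[[[0,-0.5,0.4],0],[[0,-0.7,1.0],0],[[0,-0.6,1.6],0],[[0,-0.3,1.9],0],[[0,0,1.9],0],[[0,0,1.7],0],[[0,0,1.4],0],[[0,0,0.9],0],[[0,0,0.5],0],[[0,0,0.2],0]]'

```text
time_s: 28.8
position: [447.2, 314.6, 88.3]
orientation: [0.0, 1.0, -0.0, -0.001]
contact_force: [0.1, 0.0, -1.7]
grip_width: 58.7
```

>>> servo_tool --increments '[[[0,0,0.15],0],[[0,0,0.1],0],[[0,0,0.1],0],[[0,0,0.05],0],[[0,0,0],0],[[0,0,0],0],[[0,0,0],0],[[0,0,0],0],[[0,0,0],0],[[0,0,0],0]]'

```text
time_s: 29.63
position: [447.7, 314.3, 85.2]
orientation: [-0.0, 1.0, -0.001, 0.0]
contact_force: [-0.2, -0.1, -1.9]
grip_width: 58.9
```

>>> servo_tool --increments '[[[0,0,0.05],0],[[0,0,0.05],0],[[0,0,0.05],0],[[0,0,0.05],0],[[0,0,0.04],0],[[0,0,0.03],0],[[0,0,0.03],0],[[0,0,0],0],[[0,0,0],0],[[0,0,0],0]]'

```text
time_s: 30.47
position: [447.7, 314.3, 82.2]
orientation: [-0.0, 1.0, -0.001, -0.0]
contact_force: [0.2, -0.3, -2.2]
grip_width: 58.9
```

>>> servo_tool --increments '[[[0,0,0.03],0],[[0,0,0.03],0],[[0,0,0.02],0],[[0,0,0.02],0],[[0,0,0],0],[[0,0,0],0],[[0,0,0],0],[[0,0,0],0],[[0,0,0],0],[[0,0,0],0]]'

```text
time_s: 31.3
position: [447.6, 314.4, 81.2]
orientation: [-0.0, 1.0, -0.001, -0.0]
contact_force: [0.1, -0.1, -2.3]
grip_width: 59.1
```

>>> servo_tool --increments '[[[0,0,0.02],0],[[0,0,0.02],0],[[0,0,0.02],0],[[0,0,0.02],0],[[0,0,0],0],[[0,0,0],0],[[0,0,0],0],[[0,0,0],0],[[0,0,0],0],[[0,0,0],0]]'

```text
time_s: 32.13
position: [447.6, 314.3, 80.6]
orientation: [0.0, 1.0, -0.001, 0.0]
contact_force: [-3.0, -2.4, 4.7]
grip_width: 59.0
```

>>> servo_tool --increments '[[[0,0,0],0],[[0,0,0],0],[[0,0,0],0],[[0,0,0],0],[[0,0,0],0],[[0,0,0],0],[[0,0,-0.4],0],[[0,0,-0.8],0],[[0,0,-1.5],0],[[0,0,-2.0],0]]' --gripper -1

```text
time_s: 32.97
position: [447.1, 314.1, 127.7]
orientation: [0.0, 1.0, -0.0, -0.001]
contact_force: [0.8, 0.4, 0.4]
grip_width: 94.2
```

>>> servo_tool --increments '[[[0,0,-2.5],0],[[0.3,0.6,-2.5],0],[[0.6,1.4,-2.5],0],[[1.0,2.2,-2.0],0],[[1.3,2.8,0],0],[[1.4,3.0,0],0],[[1.4,3.0,0],0],[[1.4,3.0,0],0],[[1.4,3.0,0],0],[[1.4,3.0,0],0]]'

```text
time_s: 33.8
position: [549.8, 92.7, 223.3]
orientation: [-0.0, 1.0, -0.0, 0.0]
contact_force: [1.5, 0.4, -0.0]
grip_width: 94.1
```

>>> servo_tool --increments '[[[1.4,3.0,0],0],[[1.4,3.0,0],0],[[1.4,3.0,0],0],[[1.4,3.0,0],0],[[1.4,3.0,0],0],[[1.3,2.8,0],0],[[1.0,2.2,0],0],[[0.6,1.3,0],0],[[0.3,0.7,0],0],[[0,0.3,0],0]]'

```text
time_s: 34.63
position: [651.3, -129.1, 222.4]
orientation: [-0.0, 1.0, -0.001, -0.0]
contact_force: [0.7, -0.5, 0.9]
grip_width: 94.5
```

Run:
```python
from h import *
im=wrist("w9")
crop(im["color"],240,100,400,260,4,"pics/w9f.png")
s=vision.get_image("scene");d=vision.get_image("side")
a=cv2.resize(s["color"][90:200,420:520],None,fx=3.8,fy=3.8,interpolation=2);b=cv2.resize(d["color"][290:400,195:295],None,fx=3.8,fy=3.8,interpolation=2)
cv2.imwrite("pics/p9.png",np.hstack([a,b])[:,:,::-1])
print(proj(im,(656.2,-142.8,126)))
```

```text
34.6333 [ 651.3 -129.1  222.4] [ 0.7 -0.5  0.9] 94.49688825858887
[330.3 203.6]
```

View pics/w9f.png

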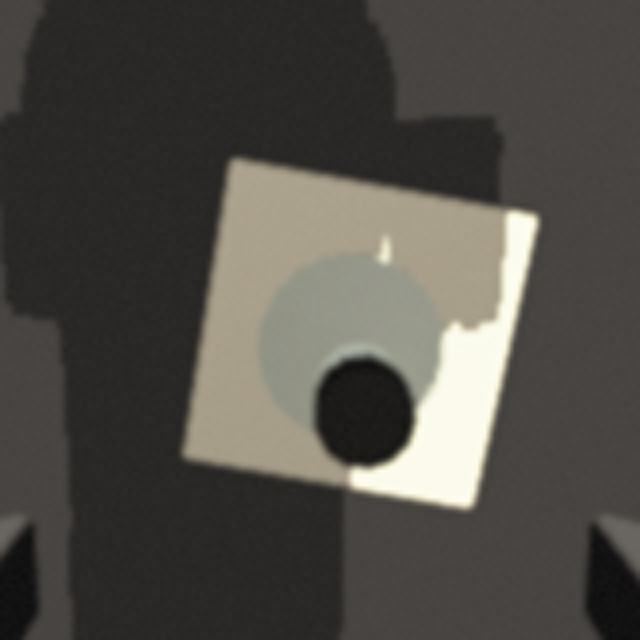

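View pics/p9.png

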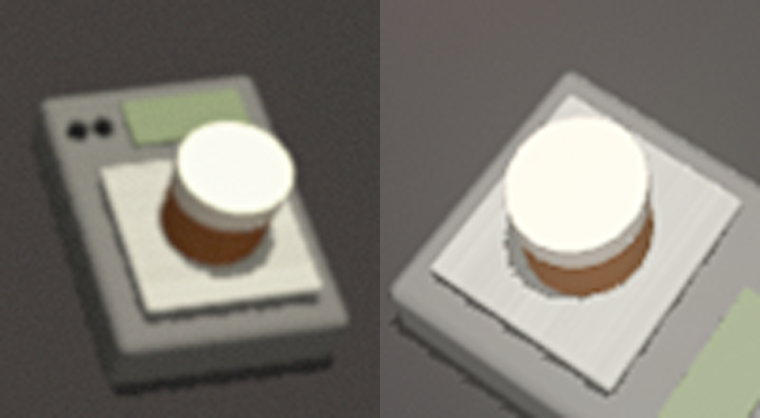

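>>> servo_tool --increments '[[[0.2,0.4,0.4],0],[[0.2,0.5,1.0],0],[[0.1,0.4,1.6],0],[[0,0.1,2.0],0],[[0,0,2.0],0],[[0,0,1.9],0],[[0,0,1.6],0],[[0,0,1.0],0],[[0,0,0.5],0],[[0,0,0.3],0]]'

```text
time_s: 35.62
position: [655.9, -142.8, 98.6]
orientation: [-0.0, 1.0, -0.0, -0.0]
contact_force: [-0.3, 0.6, -0.1]
grip_width: 93.9
```

>>> servo_tool --increments '[[[0,0,0],0],[[0,0,0],0],[[0,0,0],0],[[0,0,0],0],[[0,0,0],0],[[0,0,0],0],[[0,0,0],0],[[0,0,0],0],[[0,0,0],0],[[0,0,0],0]]' --gripper 1

```text
time_s: 36.45
position: [656.1, -142.9, 99.3]
orientation: [-0.0, 1.0, -0.001, -0.0]
contact_force: [-0.2, 0.6, -0.5]
grip_width: 30.7
```

>>> servo_tool --increments '[[[0,0,0],0],[[0,0,0],0],[[0,0,0],0],[[0,0,-0.3],0],[[0,0,-0.8],0],[[0,0,-1.5],0],[[0,0,-2.0],0],[[0,0,-2.3],0],[[0,0,-2.3],0],[[0,0,-2.0],0]]'

```text
time_s: 37.28
position: [656.2, -142.8, 213.6]
orientation: [0.0, 1.0, -0.001, 0.0]
contact_force: [-0.0, 1.1, -1.9]
grip_width: 25.6
```

>>> servo_tool --increments '[[[-0.8,0.5,-1.5],0],[[-1.6,1.0,-1.0],0],[[-2.4,1.5,-0.3],0],[[-2.8,1.8,0],0],[[-2.8,1.8,0],0],[[-2.8,1.8,0],0],[[-2.8,1.8,0],0],[[-2.5,1.7,0],0],[[-1.8,1.2,0],0],[[-1.0,0.7,0],0]]'

```text
time_s: 38.12
position: [440.0, -282.5, 239.7]
orientation: [0.0, 1.0, -0.002, -0.0]
contact_force: [0.3, -1.0, -1.6]
grip_width: 25.5
```

>>> servo_tool --increments '[[[-0.5,0.3,0],0],[[0,0,0],0],[[0,0,0],0],[[0,0,0],0],[[0,0,0],0],[[0,0,0],0],[[0,0,0],0],[[0,0,0],0],[[0,0,0],0],[[0,0,0],0]]'

```text
time_s: 38.95
position: [438.0, -283.6, 239.3]
orientation: [-0.0, 1.0, -0.001, -0.0]
contact_force: [0.1, 0.4, -2.1]
grip_width: 25.2
```

Run:
```python
from h import *
from scipy.optimize import least_squares
im=wrist("w10")
s=vision.get_image("scene");d=vision.get_image("side")
np.save("s10.npy",s,allow_pickle=True);np.save("d10.npy",d,allow_pickle=True)
a=cv2.resize(s["color"][110:250,130:240],None,fx=3.5,fy=3.5,interpolation=2);b=cv2.resize(d["color"][50:190,330:440],None,fx=3.5,fy=3.5,interpolation=2)
cv2.imwrite("pics/p10.png",np.hstack([a,b])[:,:,::-1])
```

```text
38.95 [ 438.  -283.6  239.3] [ 0.1  0.4 -2.1] 25.20775988728871
```

View pics/w10.png

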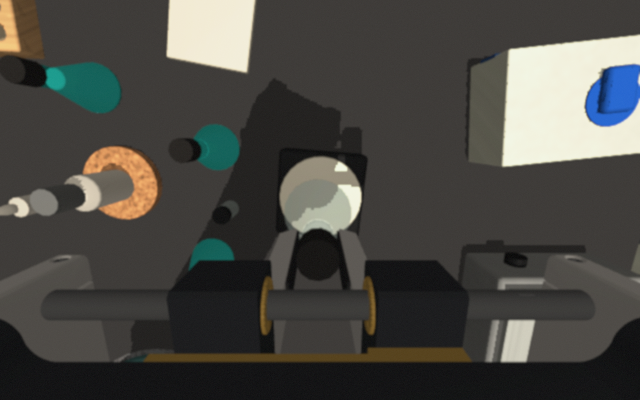

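View pics/p10.png

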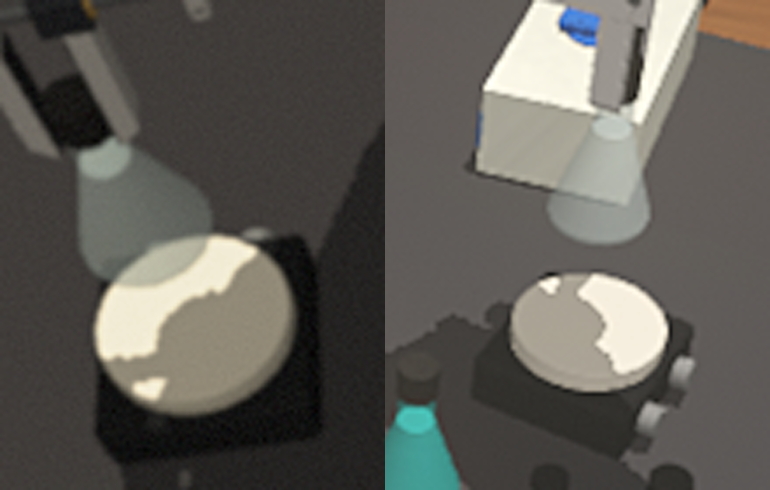

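Run:
```python
from h import *
s=np.load("s10.npy",allow_pickle=True).item();d=np.load("d10.npy",allow_pickle=True).item();w=np.load("w10.npy",allow_pickle=True).item()
print(plane(s,(185.5,201.1),60),plane(d,(388.1,143.1),60),plane(w,(320.5,196),60))
```

```text
[ 432.7 -285.9   60. ] [ 428.  -278.5   60. ] [ 433.9 -288.3   60. ]
```

>>> servo_tool --increments '[[[-0.2,0.1,0.4],0],[[-0.2,0.1,0.9],0],[[-0.2,0,1.3],0],[[0,0,1.5],0],[[0,0,1.5],0],[[0,0,1.3],0],[[0,0,0.9],0],[[0,0,0.5],0],[[0,0,0.3],0],[[0,0,0.1],0]]'

```text
time_s: 39.93
position: [431.9, -285.6, 152.1]
orientation: [-0.0, 1.0, -0.001, -0.0]
contact_force: [-0.2, -0.3, -1.2]
grip_width: 25.3
```

>>> servo_tool --increments '[[[0,0,0.08],0],[[0,0,0.06],0],[[0,0,0.05],0],[[0,0,0.05],0],[[0,0,0.04],0],[[0,0,0.03],0],[[0,0,0],0],[[0,0,0],0],[[0,0,0],0],[[0,0,0],0]]'

```text
time_s: 40.77
position: [431.9, -285.7, 149.3]
orientation: [-0.0, 1.0, -0.001, -0.0]
contact_force: [-0.5, 0.2, -2.5]
grip_width: 25.6
```

>>> servo_tool --increments '[[[0,0,0.05],0],[[0,0,0.04],0],[[0,0,0.03],0],[[0,0,0.03],0],[[0,0,0.02],0],[[0,0,0.02],0],[[0,0,0],0],[[0,0,0],0],[[0,0,0],0],[[0,0,0],0]]'

```text
time_s: 41.6
position: [431.9, -285.7, 147.3]
orientation: [-0.0, 1.0, -0.001, -0.0]
contact_force: [0.5, -0.1, -1.9]
grip_width: 25.4
```

>>> servo_tool --increments '[[[0,0,0.02],0],[[0,0,0.02],0],[[0,0,0.02],0],[[0,0,0],0],[[0,0,0],0],[[0,0,0],0],[[0,0,0],0],[[0,0,0],0],[[0,0,0],0],[[0,0,0],0]]'

```text
time_s: 42.43
position: [432.1, -285.7, 147.2]
orientation: [0.0, 1.0, -0.001, 0.0]
contact_force: [-2.5, 1.8, 7.1]
grip_width: 25.3
```

Contact at 7 N. I release, rise, and move clear for the checks.

>>> servo_tool --increments '[[[0,0,0],0],[[0,0,0],0],[[0,0,0],0],[[0,0,0],0],[[0,0,0],0],[[0,0,0],0],[[0,0,-0.4],0],[[0,0,-0.8],0],[[0,0,-1.5],0],[[0,0,-2.0],0]]' --gripper -1

```text
time_s: 43.27
position: [431.5, -285.3, 194.1]
orientation: [-0.001, 1.0, -0.001, -0.001]
contact_force: [-0.6, -0.2, 0.2]
grip_width: 88.9
```

>>> servo_tool --increments '[[[0,0,-2.0],0],[[0,0,-2.0],0],[[0,0,-2.0],0],[[0,0,-1.0],0],[[-0.5,0,-0.5],0],[[-0.5,0,0],0],[[-0.5,0,0],0],[[-0.5,0,0],0],[[0,0,0],0],[[0,0,0],0]]'

```text
time_s: 44.1
position: [411.4, -285.6, 268.2]
orientation: [-0.0, 1.0, -0.001, -0.0]
contact_force: [0.2, -0.6, -0.4]
grip_width: 93.9
```

Run:
```python
from h import *
im=wrist("w11")
s=vision.get_image("scene");d=vision.get_image("side")
np.save("s11.npy",s,allow_pickle=True);np.save("d11.npy",d,allow_pickle=True)
cv2.imwrite("pics/s11.png",s["color"][:,:,::-1]);cv2.imwrite("pics/d11.png",d["color"][:,:,::-1])
crop(im["color"],250,110,400,260,4,"pics/w11f.png")
def tile(A,bs,k):return np.hstack([cv2.resize(i["color"][b[1]:b[1]+90,b[0]:b[0]+90],None,fx=k,fy=k,interpolation=2) for i,b in zip(A,bs)])
t=np.vstack([tile((s,s,s),((140,130),(290,130),(430,95)),2.9),tile((d,d,d),((345,100),(290,180),(200,300)),2.9)])
cv2.imwrite("pics/p11.png",t[:,:,::-1])
```

```text
44.1 [ 411.4 -285.6  268.2] [ 0.2 -0.6 -0.4] 93.93130587832685
```

View pics/s11.png

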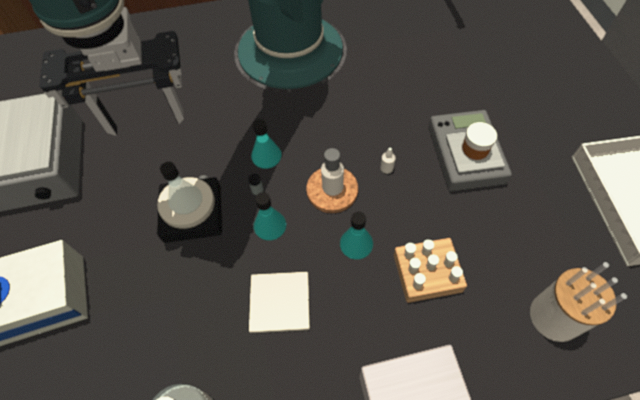

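View pics/w11f.png

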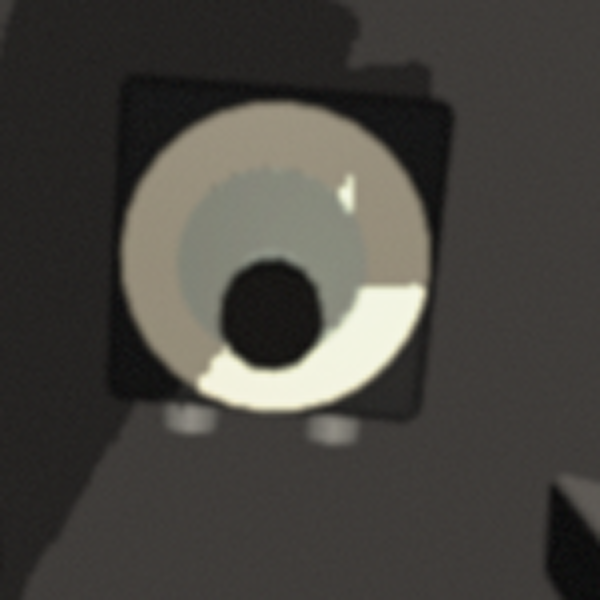

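View pics/p11.png

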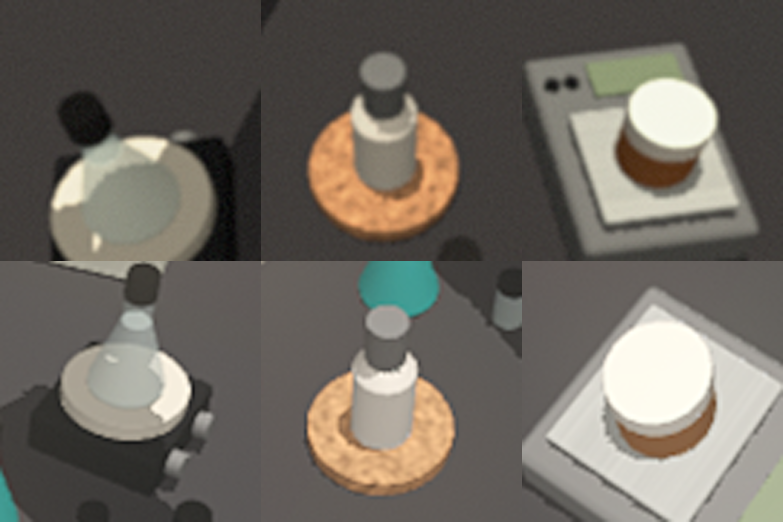

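Run:
```python
from h import *
s=np.load("s11.npy",allow_pickle=True).item();d=np.load("d11.npy",allow_pickle=True).item()
e=.33
print("bottle",plane(s,(332.1-e,154.8-e),131),plane(d,(333.4-e,201-e),131),"cork s/d [442.3 6.0] [441.7 11.7]")
print("jar",plane(s,(481.4-e,134.7-e),107),plane(d,(246.9-e,340.3-e),107),"pan s/d [447.6 313.3] [445.7 316.4]")
q=lambda p,ia,ib:(p)
A=np.load("s.npy",allow_pickle=True).item();B=np.load("d.npy",allow_pickle=True).item()
g=lambda i,r:cv2.cvtColor(i["color"],cv2.COLOR_RGB2GRAY)[r[1]:r[3],r[0]:r[2]]
print("dropper diff",cv2.absdiff(g(A,(378,145,400,178)),g(s,(378,145,400,178))).mean(),"vial diff side",cv2.absdiff(g(B,(366,178,386,206)),g(d,(366,178,386,206))).mean())
```

```text
bottle [441.7   7.5 131. ] [441.1  11.7 131. ] cork s/d [442.3 6.0] [441.7 11.7]
jar [448.2 311.9 107. ] [444.  319.3 107. ] pan s/d [447.6 313.3] [445.7 316.4]
dropper diff 1.3980716253443526 vial diff side 21.519642857142856
```

View pics/d11.png

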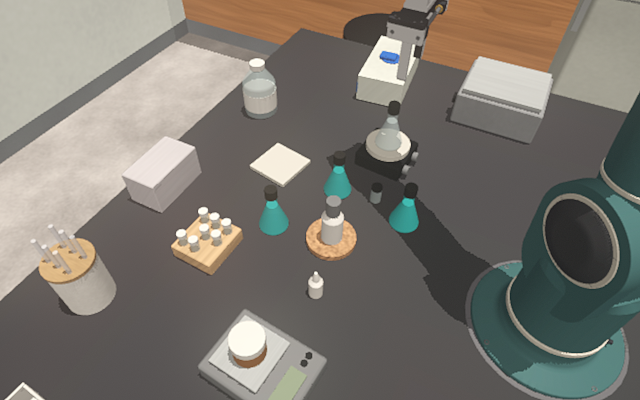

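All vessels are centred within about 2 mm, and the tile is clear. The dropper is unchanged. The vial is still at (376,192) in the side view, and its image difference is only the moved arm shadow. I hand in.

Run:
```python
from h import *
st=ctrl.observe();print(st["time_s"],np.abs(st["qd"]).max(),st["contact_force"])
print(ctrl.close_job())
```

```text
44.25 0.002139406631746234 [-0.3 -0.2 -0.5]
the job is handed in; nothing more can be done
None
```

The flask is on the stirrer plate, the jar on the balance pan and the bottle on the cork pad. I parked the flask on the tile, moved the bottle and then the jar, and set the flask on the stirrer last. The job was handed in at 44 s with the gripper open, clear of everything and still.

- **Final checks:** All three vessels stand upright, about 1–2 mm from their station centres, and the tile is empty. The scene and side cameras differ by up to about 7 mm in y. The jar, compared within the side camera alone, reads about 3 mm off.
- **Dropper and vial:** Both stand where they were. The vial's image-difference check read high; I put that down to the arm's shadow, because its pixel position had not changed.
- **Forces:** Setting-down forces read 5–7 N for the flask and jar. The bottle was pressed onto the cork harder, at about 20 N, before release.

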